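# Drive the hanger tack home with the spring tack setter

## Task

Lay the painting panel, back up, on the bed of the spring tack setter and slide it gently home against the back stop and the side stop, so that its standing tack is under the striker. Then draw the striker slowly up by its knob, feeling for the point where it catches and never hauling it against the end of its travel, and let go of the knob. Then press the trigger lever to fire it, so that the tack is driven fully home with the panel still against its stops, and leave the other things on the table where they are.

Things in the scene. Friction and masses are not known exactly. Their poses are not given: they have to be found in the camera images.
- setter: Spring tack setter, grey iron, screwed to the table. Origin: on the table, under its striker's axis; x from its open front to its column, y left, z up. Base x -130 to +100, y +-60, 18 mm high; its top is the bed. Column x 52 to 94, 50 mm wide, 183 high. Two arms 36 mm wide reach from it to the axis at z 62 to 78 and z 134 to 181. Nothing above the bed at x < -20.
- nest (a point): Point on the bed (setter x = -47, y = 0, z = 18 mm) where the panel's origin lies when the panel is home against both stops. Axes as the setter's.
- stops: Two low dark steel bars on the bed. Back stop: face at setter x = +28, y from -30 to +40, 10 mm high. Side stop: face at setter y = +30 (left side), x from -30 to +28, 8 mm high. Origin: on the bed under the striker's axis.
- panel: Loose wooden painting panel, 150 x 60 x 16 mm (x, y, z), 0.09 to 0.14 kg, back up on the table. Origin: centre of its underside. A hanger strap with a flat ring lies on its back towards the +x end; the standing tack is at panel x = +47, y = 0. The +x end goes in first, towards the column. When it is home, its half towards -x is clear of stops and arms.
- tack_head (a point): Top centre of the standing tack's 10 mm head: 25.5 mm above the panel's underside while it stands, 20.5 mm when home.
- tack_depth (a joint): How far the tack has been driven, m: 0 standing (5 mm proud), 0.005 fully home. About 6.5 N of friction holds it.
- striker: Upright steel rod with a black round knob on top, sliding in the two arms. Origin: centre of its foot, 48.5 mm above the table at rest (5 mm above a standing tack's head). When fired it shoots below its rest to drive the tack and springs back to rest.
- knob (a point): Middle of the striker's knob: 27 mm diameter, 36 mm tall, upright sides, free all round; 213 mm above the table at rest, with the barrel's flat top 14 mm under the knob's lower end.
- striker_travel (a joint): Striker travel, m: 0 at rest, + upwards, spring about 520 N/m. It catches at a travel between 0.021 and 0.037, set differently each time and not measured; the hard end comes about 2.5 mm later. Once caught it stays up when the knob is eased down or let go; if not, it follows the hand down and must be drawn further.
- barrel: Grey spring barrel at the end of the upper arm, 36 mm across, round the rod; its flat underside is the hard end of the striker's travel. Origin: centre of its underside, 134.5 mm above the table; top at 181 mm.
- trigger: Dark steel bell-crank lever on the setter's right side (-y): its tail sticks out level to the right, its upper end is the sear. Over the last 17 mm of draw a collar on the rod pushes the sear aside, which adds up to 6 N to the pull and dips the tail by 10 mm; it snaps back at the catch. Origin: its pivot, at setter y = -18, z = 96 mm.
- trigger_pad (a point): Top centre of the flat pad at the tail's end, 18 x 26 mm (x, y); at setter x = 0, y = -85, z = 99 mm. Pressed straight down. Tripping the cocked striker takes 5 to 13 N and 6 to 14 mm; the lever's end of travel is at about 20 mm. It springs back when let go.
- brush: Bystander, to be left alone: flat brush, 200 mm long, 16 mm high. Origin: centre of its underside.
- stick_a: Bystander, to be left alone: wax stick, 72 x 13 x 13 mm. Origin: centre of its underside.
- stick_b: Bystander, to be left alone: wax stick, 72 x 13 x 13 mm. Origin: centre of its underside.
- tack_tin: Bystander, to be left alone: round steel tack tin, 68 mm across, 22 mm high. Origin: centre of its underside.
- pigment: Bystander, to be left alone: pigment jar, 52 mm across, 75 mm high. Origin: centre of its underside.
- knife: Bystander, to be left alone: palette knife, 200 mm long. Origin: centre of its underside.
- offcut: Bystander, to be left alone: wood offcut, 90 x 45 x 16 mm, without strap or tack. Origin: centre of its underside.
There are look-alikes about, which are no part of the job. Leave any turquoise look-alike of the panel alone.

How it is judged (in metres and radians):
On the way, in this order (a step that is already met when the one before it is completed fails the run):
1. the panel lies on the bed, home against both stops (within 3 mm and 0.04 rad), its tack still standing (x of panel in the frame of nest between -0.003 and 0.003 m and y of panel in the frame of nest between -0.003 and 0.003 m and z of panel in the frame of nest below 0.003 m and angle between the x axis of panel and the x axis of setter, either way round below 0.04 rad and value of joint tack_depth below 0.001 m), for 0.3 s.
2. the striker is caught up on the sear with the knob let go, the panel home and its tack still standing (x of panel in the frame of nest between -0.004 and 0.004 m and y of panel in the frame of nest between -0.004 and 0.004 m and z of panel in the frame of nest below 0.003 m and angle between the x axis of panel and the x axis of setter, either way round below 0.04 rad and value of joint striker_travel above 0.017 m and contact force between the fingers and striker below 0.05 N and value of joint tack_depth below 0.001 m), for 0.4 s.
At the end, for the whole second after the job is handed in: The tack is driven to within 1 mm of home; the panel lies still on the bed, within 4 mm and 0.04 rad of its place against both stops; and the striker is back at rest (within 4 mm of 0) (x of panel in the frame of nest between -0.004 and 0.004 m and y of panel in the frame of nest between -0.004 and 0.004 m and z of panel in the frame of nest below 0.003 m and angle between the x axis of panel and the x axis of setter, either way round below 0.04 rad and value of joint tack_depth above 0.004 m and value of joint striker_travel between -0.004 and 0.004 m and linear speed of panel below 0.01 m/s); the robot touches nothing.
It fails at once if the striker is hauled against the end of its travel with more than 30 N (contact force between striker and barrel above 30 N).
It fails at once if the panel is rammed against its stops with more than 35 N (contact force between panel and stops above 35 N).
It fails at once if the trigger is forced with more than 30 N (contact force between the fingers and trigger above 30 N).
It fails at once if a bystander is moved by more than 30 mm (distance of any of brush, stick_a, stick_b, tack_tin, pigment, knife, offcut from where it was at the start of the episode above 0.03 m).
It also fails if it takes over 72 s, if anything falls off the work surface, if the arm or the gripper's body presses on something with over 40 N, if the wrist force passes 120 N, or if a joint passes its speed limit or range.

## Robot

A 6-joint arm with a two-finger parallel gripper is mounted at the origin on the work surface. World frame = base frame: x ahead of the robot, y to its left, z up, the work surface at z = 0. Lengths are in m, angles in degrees, forces in N, time in s.
With the tool pointing down it reaches from about 0.25 to 0.725 m from the base axis. Payload 9.7 kg.
Tool frame: the origin (TCP) lies at the very end of the fingers, on their centre line; the grasp point (between the pads) lies 19 mm behind it; y points along the fingers, x is the direction in which the jaws open and shut, and the axes are right-handed (so a half turn about y gives the same grasp; the last joint's range is limited). The gripper opens to 85 mm and grips with 20 to 120 N. Pads are 22 mm wide; open, the fingers measure 114 mm over their backs; the gripper's body (76 mm by 85 mm) begins 54 mm behind the grasp point. The pads swing forward as they close: fully open they stand 13 mm farther back than shut.
Start: joints at [67.036, 4.979, 10.078, 95.1, 0, 90], TCP at [0.215, 0.506, 0.231] pointing down, gripper open.
Joint ranges: [-179.16, 179.16], [-48.56, 103.87], [-65.8, 70.77], [-126.05, 130.52], [-82.76, 87.17], [-180, 180]. Speed limits (degrees/s): [127.2, 127.2, 147.25, 180, 180, 180].

## Interface

Orientations are given as [roll, pitch, yaw] about the fixed x, y, z axes, in that order (R = Rz(yaw) Ry(pitch) Rx(roll)).
In Python, from workcell import bot gives the robot as it stands.
- The arm moves only by the shell command python3 -m jog 'ROWS' [FORCE]. ROWS is JSON, a list of rows, each a list of 7 numbers: the closure, from 0 (fully open) to 1 (shut), then the shift along the world's x, y, z in units of 25 mm (1.0 is 25 mm), then the turn, a rotation vector about the world's x, y, z in units of 5 degrees (1.0 is 5 degrees). A call has 1 to 5 rows; each row is the pose to reach, as a shift and turn from the pose commanded when the call began; what a row does not reach only later rows make up. A row lasts 1/10 s, in which the tool goes at most 50 mm and 8.59 degrees, less where a joint would pass 70% of its speed; a pose out of reach is approached as far as the arm can. A call with a gripper value outside its range is refused whole. The fingers move at their own pace and stop on an object; FORCE is the grip in N (left out, the last holds). Time passes only in rows, so rows that repeat a pose let the fingers close. It gives the time, the measured TCP pose, the force and the opening at its end, in the units of the state.
- bot.get_obs(): the state, without advancing time (a new reading comes with each control period).
- bot.camera(name): name is "side" or "top" or "wrist"; returns (picture, depth): 420x560x3 uint8, red, green, blue; 420x560 float32, m along the optical axis (not along the pixel's ray), 0 where there is no reading.
- bot.camera_model(name): a dict with "fx", "fy", "cx", "cy" (pixels), "rvec" (rotation vector, rad) and "tvec" (3), from world to camera coordinates, as OpenCV has them; the wrist camera has in their place "tool_from_camera" (4x4, takes a point from camera to tool coordinates, whose origin is the TCP and whose axes are the tool frame's). Camera axes: x right, y down, z forward; pixel columns grow to the right and rows downward; lengths in m; the calibration is good to about 2 mm. A picture is of the moment at which its call begins: read the wrist's pose just before it. camera_model takes no time and is no camera call.
- bot.job_done(): hands the job in, once; it reports no verdict.
Trained networks look in the newest picture that a camera, given by its name, has taken for a name from the list of things; names that differ only in an ending like _2 or _b are one class to them, and where a whole thing is asked for, a point or a joint stands for the part that bears it (a point fixed in the world has none). Each returns a list of dicts, best first, with "conf" (0 to 1); they miss things now and then, are a little off and sometimes report something else, mostly with a low value. They report only what shows in the picture. A call takes as long as a camera call. They do not tell look-alikes from the thing itself.
- bot.regions_of(camera, label): "pixels" (420x560 bool, what is visible of it) and "point" ([row, column] in pixels, amid what is visible of it).
The state is a dict: "time": time; "q": joint angles; "qd": joint speeds; "joint_efforts": joint torques, N m; "ee_pos": TCP position; "tcp_rot": TCP orientation; "wrist_force": force on the tool from outside, world axes, zero at the start; "torque": the same for the moment, N m; "opening": finger opening in m.
Only numpy, scipy, OpenCV 4.12 (cv2) and the standard library are available. Lean on these libraries where they do the work, as an engineer would, in place of code of your own. Each camera call takes 0.05 s, during which the arm holds its last target. There are 200 camera calls.

## Working session

There is one attempt and no reset: what is moved stays moved. The work goes in short steps, Python scripts to look and compute and a shell command to move; the robot and the scene stay as the last step left them, time stands still between calls to the robot, and variables do not carry over. Pictures are saved under pics/ and viewed, about 8 in all and at most 12, crops included, and the job is handed in when it is done.

```bash
mkdir -p pics; cat > h.py <<'E'
import numpy as np,cv2
from workcell import bot
def pts(cam,depth,mask=None):
    m=bot.camera_model(cam); 
    v,u=np.nonzero((depth>0)&(mask if mask is not None else True))
    d=depth[v,u]; P=np.c_[(u-m['cx'])/m['fx']*d,(v-m['cy'])/m['fy']*d,d]
    if 'rvec' in m:
        R=cv2.Rodrigues(np.array(m['rvec'],float))[0]; return (P-np.array(m['tvec']).ravel())@R,v,u
    T=np.array(m['tool_from_camera']); P=P@T[:3,:3].T+T[:3,3]
    o=bot.get_obs(); from scipy.spatial.transform import Rotation as Ro
    return Ro.from_euler('xyz',o['tcp_rot'],degrees=True).apply(P)+o['ee_pos'],v,u
def save(im,n): cv2.imwrite('pics/'+n,im[:,:,::-1])
E
python3 - <<'E'
from h import *
o=bot.get_obs(); print(o)
for c in['top','side']:
    im,d=bot.camera(c); save(im,c+'0.png')
    for l in ['panel','setter','stops','trigger','striker','barrel','offcut']:
        for r in bot.regions_of(c,l)[:3]:
            P,v,u=pts(c,d,r['pixels'])
            print(c,l,round(r['conf'],2),r['point'],len(P),np.median(P,0).round(3) if len(P) else'',P.min(0).round(3) if len(P) else '',P.max(0).round(3) if len(P) else '')
E
```

```text
{'time': 0.0, 'q': array([6.70357829e+01, 5.01288733e+00, 1.00363606e+01, 9.51008997e+01,
       3.93156473e-04, 8.99994538e+01]), 'qd': array([-5.42257055e-02, -4.55401325e-02,  3.29183083e-05, -1.02410101e-03,
        4.17495973e-02, -2.74386176e-02]), 'joint_efforts': array([ 1.90382554e-03, -5.20388746e+01,  4.64801753e+01,  1.65773788e-02,
        1.09615430e-04, -5.07591878e-06]), 'ee_pos': array([0.21449604, 0.50620474, 0.23058301]), 'tcp_rot': array([-8.99996061e+01,  7.74263932e-02,  6.70363291e+01]), 'wrist_force': array([-0.43433573, -0.48271726,  0.38403901]), 'torque': array([ 0.02534084, -0.01450236, -0.00614631]), 'opening': 0.08537514380366663}
top panel 0.92 [288.9, 207.9] 1012 [0.269 0.233 0.016] [ 0.205  0.16  -0.002] [0.335 0.307 0.031]
top panel 0.76 [292.2, 147.5] 1054 [0.246 0.432 0.017] [ 0.18   0.356 -0.004] [0.31  0.508 0.03 ]
top panel 0.68 [279.7, 346.4] 1012 [ 0.301 -0.176  0.017] [ 0.226 -0.216  0.001] [ 0.379 -0.139  0.034]
top setter 0.84 [180.0, 327.2] 3058 [ 0.598 -0.11   0.021] [ 0.473 -0.206 -0.006] [ 0.726 -0.039  0.239]
top stops 0.68 [175.7, 313
[... 383 characters left out ...]
026]
side panel 0.84 [322.8, 269.8] 1081 [0.269 0.239 0.016] [ 0.205  0.161 -0.002] [0.335 0.311 0.032]
side panel 0.71 [283.8, 237.3] 680 [0.439 0.199 0.016] [ 0.153  0.142 -0.003] [0.518 0.488 0.524]
side panel 0.58 [379.2, 225.7] 1282 [0.243 0.443 0.017] [ 0.181  0.362 -0.007] [0.319 0.513 0.03 ]
side setter 0.66 [164.6, 249.7] 378 [ 0.658 -0.095  0.182] [ 0.188 -0.285 -0.003] [0.806 0.381 0.686]
side stops 0.63 [258.5, 150.3] 379 [0.731 0.308 0.015] [ 0.259  0.256 -0.006] [0.783 0.541 0.569]
side stops 0.43 [281.9, 145.5] 375 [0.63  0.404 0.052] [0.613 0.377 0.008] [0.665 0.425 0.082]
side striker 0.55 [162.2, 262.9] 85 [ 0.609 -0.103  0.224] [ 0.597 -0.122  0.201] [ 0.623 -0.091  0.236]
```

```bash
python3 - <<'E'
import cv2
a=cv2.imread('pics/top0.png');cv2.imwrite('pics/top0c.png',cv2.resize(a[110:370,80:480],None,fx=2,fy=2,interpolation=3))
E
```

```text
(no output)
```

View pics/top0c.png

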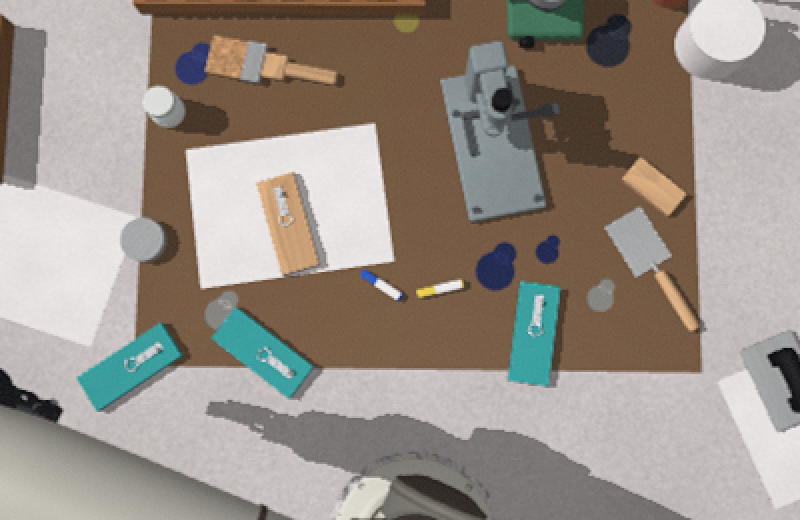

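View pics/side0.png

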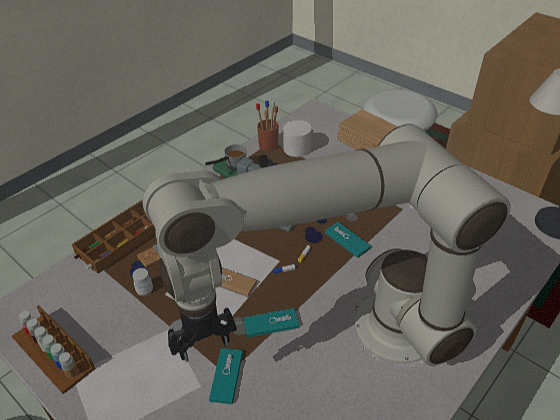

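The wooden panel is at crop px (288,222), with its strap towards +x and a yaw of about +13°. The setter is at crop px (495,140), yaw about +7°. The turquoise panels are look-alikes. I'll move the wrist camera over the panel.

```bash
python3 -m jog '[[0,1.6,-2.4,0.3,0,0,1.5],[0,3.2,-4.8,0.6,0,0,3],[0,4.8,-7.2,0.8,0,0,4.5],[0,5,-7.6,0.8,0,0,6],[0,5,-7.6,0.8,0,0,7.2]]'
python3 -m jog '[[0,1.2,-1.8,0,0,0,0],[0,2.4,-3.6,0,0,0,0],[0,2.8,-4.8,0,0,0,0],[0,2.8,-4.8,0,0,0,0],[0,2.8,-4.8,0,0,0,0]]'
cat > w.py <<'E'
import sys
from h import *
o=bot.get_obs();print(o['ee_pos'].round(4),o['tcp_rot'].round(2))
im,d=bot.camera('wrist');save(im,sys.argv[1]+'.png');np.save(sys.argv[1]+'.npy',d)
for l in sys.argv[2:]:
    for i,r in enumerate(bot.regions_of('wrist',l)[:2]):
        P,v,u=pts('wrist',d,r['pixels'])
        if len(P):
            np.save(f'{sys.argv[1]}_{l}{i}.npy',P)
            print(l,round(r['conf'],2),np.round(r['point']),len(P),np.median(P,0).round(4),P.min(0).round(3),P.max(0).round(3))
            z=np.median(P[:,2]);Q=P[abs(P[:,2]-z)<.004,:2]
            (c,s,a)=cv2.minAreaRect((Q*1000).astype(np.float32));print('  rect',np.round(c,1),np.round(s,1),round(a,1))
E
python3 w.py w1 panel tack_head
```

```text
time: 1.3
ee_pos: [0.3406, 0.3142, 0.2519]
tcp_rot: [-90.1, -0.0, 103.3]
wrist_force: [0.0, 0.2, 0.3]
opening: 0.0852
time: 1.8
ee_pos: [0.4099, 0.1958, 0.2514]
tcp_rot: [-90.0, -0.0, 102.9]
wrist_force: [0.5, 0.1, -0.1]
opening: 0.0857
[0.4099 0.1958 0.2514] [-9.001e+01 -1.000e-02  1.029e+02]
panel 0.87 [ 51. 352.] 8487 [0.2757 0.2368 0.0165] [ 0.231  0.155 -0.   ] [0.339 0.309 0.028]
  rect [271.3 232.6] [149.6  60.4] 53.7
panel 0.82 [ 79. 509.] 6031 [0.264  0.4053 0.0164] [ 0.206  0.354 -0.002] [0.314 0.462 0.028]
  rect [263.2 409.7] [60.4 95.5] 34.2
tack_head 0.6 [  4. 324.] 84 [0.244  0.1953 0.026 ] [0.238 0.19  0.016] [0.248 0.2   0.028]
  rect [244.6 195.2] [7.7 8.6] 14.3
```

View pics/w1.png

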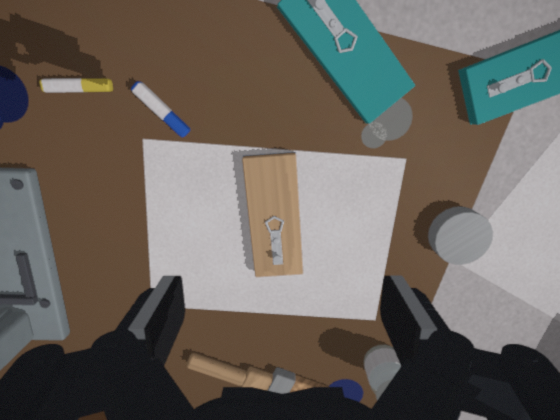

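```bash
python3 - <<'E'
from h import *
d=np.load('w1.npy');m=np.zeros(d.shape,bool);m[135:292,225:320]=1
P,v,u=pts('wrist',d,m)
im=cv2.imread('pics/w1.png')
k=(P[:,2]>.010);print(k.sum(),np.median(P[~k,2]))
Q=P[k&(P[:,2]<.019)];print(len(Q),np.median(Q[:,2]))
c,s,a=cv2.minAreaRect((Q[:,:2]*1000).astype(np.float32));print(c,s,a)
T=P[P[:,2]>.0225];print(len(T),np.median(T,0),T[:,:2].min(0),T[:,:2].max(0))
cv2.imwrite('pics/w1c.png',cv2.resize(im[140:285,225:320],None,fx=4,fy=4,interpolation=2))
E
```

```text
6167 0.001391019911829952
6024 0.016461447832357867
(468.3560485839844, 200.5693359375) (150.4607391357422, 59.91063690185547) 17.237701416015625
52 [0.51240868 0.21439564 0.0258062 ] [0.50818445 0.21020066] [0.51740896 0.21912867]
```

View pics/w1c.png

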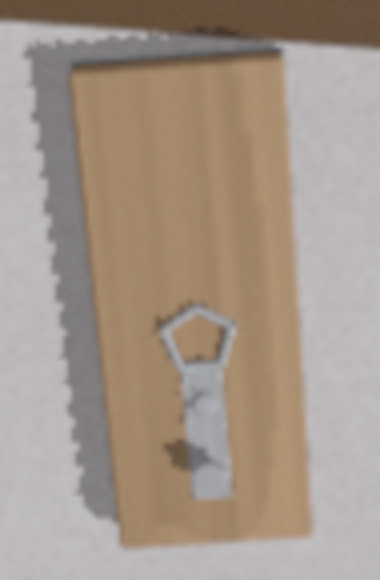

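```bash
python3 -m jog '[[0,0.3,-1.8,0.5,0,0,0],[0,0.6,-3.6,1,0,0,0],[0,0.9,-5.4,1.5,0,0,0],[0,1.2,-7.2,2,0,0,0],[0,1.5,-9,2,0,0,0]]'
python3 -m jog '[[0,0.3,-1.8,0,0,0,0],[0,0.5,-3.6,0,0,0,0],[0,0.5,-3.6,0,0,0,0],[0,0.5,-3.6,0,0,0,0]]'
python3 w.py w2 setter stops striker trigger trigger_pad knob
```

```text
time: 2.45
ee_pos: [0.4475, -0.0291, 0.303]
tcp_rot: [-90.2, 0.0, 103.2]
wrist_force: [1.2, -0.7, 0.4]
opening: 0.085
time: 2.85
ee_pos: [0.4598, -0.1184, 0.301]
tcp_rot: [-90.0, -0.0, 103.0]
wrist_force: [-0.1, -0.4, 0.4]
opening: 0.0854
[ 0.4598 -0.1184  0.301 ] [-8.997e+01 -3.000e-02  1.030e+02]
setter 0.79 [268. 259.] 16192 [ 0.5973 -0.1176  0.0195] [ 0.475 -0.197  0.   ] [ 0.791 -0.032  0.231]
  rect [ 597.9 -116. ] [229.6 119.5] 11.7
stops 0.57 [284. 286.] 483 [ 0.621  -0.08    0.0273] [ 0.576 -0.136  0.018] [ 0.651 -0.067  0.032]
  rect [ 615.9 -106.9] [67.8 69.6] 11.7
stops 0.53 [215. 510.] 5613 [0.4623 0.1936 0.0167] [0.389 0.149 0.   ] [0.548 0.261 0.028]
  rect [468.9 199.4] [150.6  62. ] 16.8
striker 0.84 [365. 249.] 1226 [ 0.6024 -0.1143  0.2092] [ 0.598 -0.127  0.081] [ 0.671 -0.1    0.232]
  rect [ 606.1 -114.7] [14.8 27. ] 13.1
striker 0.42 [270. 258.] 16452 [ 0.5976 -0.1176  0.0197] [ 0.471 -0.2    0.   ] [ 0.838 -0.036  0.315]
  rect [ 598.1 -115.8] [229.7 119.6] 11.7
trigger 0.68 [334. 250.] 1639 [ 0.5996 -0.1147  0.1708] [ 0.592 -0.133  0.137] [ 0.622 -0.096  0.186]
  rect [ 602.4 -114.4] [16.4 35.3] 8.4
trigger 0.59 [283. 286.] 507 [ 0.6201 -0.0801  0.0272] [ 0.576 -0.136  0.018] [ 0.651 -0.066  0.032]
  rect [ 616. -107.] [67.8 69.4] 11.7
trigger_pad 0.6 [299. 209.] 560 [ 0.6215 -0.164   0.1003] [ 0.471 -0.197  0.093] [ 0.637 -0.129  0.315]
  rect [ 624.4 -162.5] [17.5 67.8] 8.4
knob 0.57 [367. 253.] 1183 [ 0.6022 -0.1148  0.2094] [ 0.598 -0.127  0.08 ] [ 0.619 -0.101  0.232]
  rect [ 605.7 -116.3] [12.8 26.7] 20.3
```

View pics/w2.png

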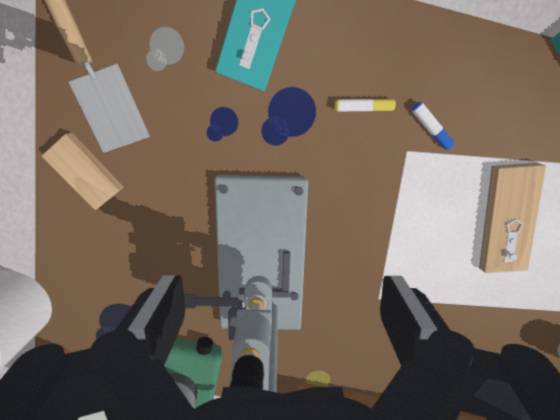

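Setter: base rectangle 229.6×119.5 mm (expected 230×120), yaw 11.7°, so the axis is at about (0.6126, −0.1130). The knob front agrees with that. Panel: centre (0.4684, 0.2006), yaw 17.24°. I'll grasp it at panel x = −45.

```bash
python3 -m jog '[[0,-0.25,1.8,-1,0,0,0.3],[0,-0.5,3.6,-2,0,0,0.6],[0,-0.75,5.4,-3,0,0,0.84],[0,-1,7.2,-4,0,0,0.84],[0,-1.2,9,-5,0,0,0.84]]'
python3 -m jog '[[0,-0.18,1.6,-0.5,0,0,0],[0,-0.18,3.23,-1.4,0,0,0],[0,-0.18,3.23,-2.4,0,0,0],[0,-0.18,3.23,-2.4,0,0,0]]'
python3 - <<'E'
from h import *
o=bot.get_obs();print(o['ee_pos'],o['tcp_rot'])
print((np.array([.4254,.1873,.005])-o['ee_pos'])/.025)
E
```

```text
time: 3.7
ee_pos: [0.4297, 0.1005, 0.18]
tcp_rot: [-90.1, 0.0, 107.3]
wrist_force: [1.1, -0.3, 0.1]
opening: 0.0855
time: 4.1
ee_pos: [0.4239, 0.1799, 0.1177]
tcp_rot: [-89.7, 0.0, 107.4]
wrist_force: [0.3, -0.1, 0.5]
opening: 0.0854
[0.4239259  0.17994398 0.11773697] [-8.97161549e+01  3.16894514e-02  1.07420592e+02]
[ 0.0589639   0.29424077 -4.50947885]
```

```bash
python3 -m jog '[[0,0,0,-1.2,0,0,0],[0,0,0,-2.4,0,0,0],[0,0,0,-3.4,0,0,0],[0,0,0,-4,0,0,0],[0,0,0,-4.4,0,0,0]]'
python3 -m jog '[[0,0,0,0,0,0,0],[0.6,0,0,0,0,0,0],[0.6,0,0,0,0,0,0],[0.6,0,0,0,0,0,0],[0.6,0,0,0,0,0,0]]' 30
python3 -m jog '[[0.6,0,0,0,0,0,0],[0.6,0,0,0,0,0,0],[0.6,0,0,0,0,0,0]]'
```

```text
time: 4.6
ee_pos: [0.4261, 0.1787, 0.0108]
tcp_rot: [-90.0, 0.0, 107.2]
wrist_force: [-0.2, -0.6, 0.1]
opening: 0.0854
time: 5.1
ee_pos: [0.4287, 0.1804, 0.0151]
tcp_rot: [-90.4, -0.0, 107.2]
wrist_force: [-1.4, 0.5, 25.3]
opening: 0.0345
time: 5.4
ee_pos: [0.4288, 0.1804, 0.0151]
tcp_rot: [-90.4, -0.0, 107.2]
wrist_force: [-3.1, 0.5, 24.4]
opening: 0.0343
```

The open fingertips sit 13 mm back, so they closed on top of the panel, and the arm was also 8 mm short in y. I'll open, back off and look again.

```bash
python3 -m jog '[[0.6,0,0,1,0,0,0],[0,0,0,2,0,0,0],[0,0,0,4,0,0,0],[0,0,0,6,0,0,0],[0,-1.5,0,8,0,0,0]]'
python3 -m jog '[[0,-0.7,0.4,1,0,0,0],[0,-0.7,0.4,1,0,0,0],[0,-0.7,0.4,1,0,0,0]]'
python3 w.py w3; python3 - <<'E'
from h import *
d=np.load('w3.npy')
P,v,u=pts('wrist',d)
k=(P[:,2]>.010)&(P[:,2]<.031)&(abs(P[:,0]-.468)<.12)&(abs(P[:,1]-.2)<.06)
m=np.zeros(d.shape,np.uint8);m[v[k],u[k]]=1
n,L,st,_=cv2.connectedComponentsWithStats(m);i=1+np.argmax(st[1:,4]);k&=(L[v,u]==i)
Q=P[k&(P[:,2]<.019)];print(len(Q),np.median(Q[:,2]))
print(cv2.minAreaRect((Q[:,:2]*1000).astype(np.float32)))
T=P[k&(P[:,2]>.0225)];print(len(T),np.median(T,0))
o=bot.get_obs();print(o['ee_pos'],o['tcp_rot'])
E
```

```text
time: 5.9
ee_pos: [0.3974, 0.1793, 0.2038]
tcp_rot: [-90.2, -0.0, 107.2]
wrist_force: [-1.3, -0.1, 0.2]
opening: 0.0851
time: 6.2
ee_pos: [0.3787, 0.1895, 0.2267]
tcp_rot: [-90.1, -0.0, 107.3]
wrist_force: [1.5, 0.7, -0.9]
opening: 0.0855
[0.3787 0.1895 0.2267] [-9.0140e+01 -2.0000e-02  1.0728e+02]
6351 0.015307494628632068
((468.6919250488281, 197.75601196289062), (150.93687438964844, 60.10628890991211), 17.563302993774414)
56 [0.51321998 0.21192375 0.02443886]
[0.37864806 0.18924637 0.22563945] [-9.00303495e+01  1.82347547e-03  1.07258445e+02]
```

```bash
python3 -m jog '[[0,0.9,-0.1,-1.5,0,0,0],[0,1.8,-0.19,-3,0,0,0],[0,1.89,-0.19,-4.8,0,0,0],[0,1.89,-0.19,-6.4,0,0,0],[0,1.89,-0.19,-7.6,0,0,0]]'
python3 -m jog '[[0,0,0,-0.5,0,0,0],[0,0,0,-1,0,0,0],[0,0,0,-1.4,0,0,0],[0,0,0,-1.4,0,0,0],[0,0,0,-1.4,0,0,0]]'
```

```text
time: 6.75
ee_pos: [0.4243, 0.1832, 0.0314]
tcp_rot: [-89.7, 0.0, 107.2]
wrist_force: [0.2, 0.5, 0.5]
opening: 0.0856
time: 7.25
ee_pos: [0.4262, 0.1847, 0.0015]
tcp_rot: [-90.1, -0.0, 107.2]
wrist_force: [0.4, 0.5, -0.4]
opening: 0.0853
```

```bash
python3 -m jog '[[0,0,0,-0.14,0,0,0],[0.2,0,0,-0.14,0,0,0],[0.4,0,0,-0.14,0,0,0],[0.4,0,0,-0.14,0,0,0],[0.4,0,0,-0.14,0,0,0]]' 30
python3 -m jog '[[0.4,0,0,0,0,0,0],[0.4,0,0,0,0,0,0],[0.4,0,0,0,0,0,0]]'
```

```text
time: 7.75
ee_pos: [0.426, 0.1846, -0.0023]
tcp_rot: [-90.0, -0.0, 107.2]
wrist_force: [-1.6, -0.2, 4.3]
opening: 0.0592
time: 8.05
ee_pos: [0.426, 0.1846, -0.0023]
tcp_rot: [-90.0, -0.0, 107.2]
wrist_force: [-1.7, 0.3, 5.0]
opening: 0.0591
```

```bash
python3 -m jog '[[0.4,0,0,0.6,0,0,0],[0.4,0,0,1.5,0,0,0],[0.4,0,-0.6,2.4,0,0,-0.3],[0.4,0,-1.8,2.4,0,0,-0.7],[0.4,0,-3.2,2.4,0,0,-1.1]]'
python3 -m jog '[[0.4,0.2,-1.5,0,0,0,0],[0.4,0.4,-3,0,0,0,0],[0.4,0.6,-4.5,0,0,0,0],[0.4,0.8,-6,0,0,0,0],[0.4,1,-7.5,0,0,0,0]]'
python3 -m jog '[[0.4,0.1,-1.4,0,0,0,0],[0.4,0.18,-2.2,0,0,0,0],[0.4,0.18,-2.65,0,0,0,0],[0.4,0.18,-2.75,0,0,0,0],[0.4,0.18,-2.75,0,0,0,0]]'
python3 - <<'E'
from h import *
o=bot.get_obs();p=o['ee_pos'];print(p,o['tcp_rot'],o['wrist_force'],o['opening'],(np.array([.4555,-.1517])-p[:2])/.025)
E
```

```text
time: 8.55
ee_pos: [0.4259, 0.1042, 0.0576]
tcp_rot: [-90.1, -0.0, 101.8]
wrist_force: [0.2, 0.4, -2.6]
opening: 0.0592
time: 9.05
ee_pos: [0.4504, -0.0846, 0.0569]
tcp_rot: [-90.0, -0.0, 101.7]
wrist_force: [0.9, 0.4, -1.2]
opening: 0.0593
time: 9.55
ee_pos: [0.455, -0.1514, 0.057]
tcp_rot: [-90.0, -0.0, 101.7]
wrist_force: [0.6, 0.5, -1.5]
opening: 0.059
[ 0.45502892 -0.15136259  0.05697242] [-8.99742827e+01 -2.81900160e-02  1.01731134e+02] [ 0.62285851  0.52708799 -1.46889023] 0.058980747876975895 [ 0.01884323 -0.01349659]
```

```bash
python3 -m jog '[[0.4,0,0,-0.6,0,0,0],[0.4,0,0,-1.2,0,0,0],[0.4,0,0,-1.5,0,0,0],[0.4,0,0,-1.6,0,0,0],[0.4,0,0,-1.6,0,0,0]]'
python3 -m jog '[[0.4,0.47,0.097,0,0,0,0],[0.4,0.94,0.195,0,0,0,0],[0.4,1.41,0.292,0,0,0,0],[0.4,1.88,0.39,0,0,0,0],[0.4,2.35,0.487,0,0,0,0]]'
python3 -m jog '[[0.4,0,0,0,0,0,0],[0.4,0,0,0,0,0,0]]'
python3 w.py w4 panel stops; python3 - <<'E'
import cv2
cv2.imwrite('pics/w4c.png',cv2.imread('pics/w4.png')[:,:])
E
```

```text
time: 10.05
ee_pos: [0.455, -0.1513, 0.0169]
tcp_rot: [-90.0, -0.0, 101.8]
wrist_force: [-0.2, -0.1, -2.0]
opening: 0.0591
time: 10.55
ee_pos: [0.5153, -0.1393, 0.0172]
tcp_rot: [-90.0, 0.0, 101.8]
wrist_force: [0.2, 0.6, -0.7]
opening: 0.0593
time: 10.75
ee_pos: [0.5141, -0.1394, 0.0169]
tcp_rot: [-90.0, -0.0, 101.8]
wrist_force: [0.3, -0.8, -1.4]
opening: 0.0592
[ 0.5141 -0.1394  0.0169] [-8.9960e+01 -2.0000e-02  1.0176e+02]
```

View pics/w4.png

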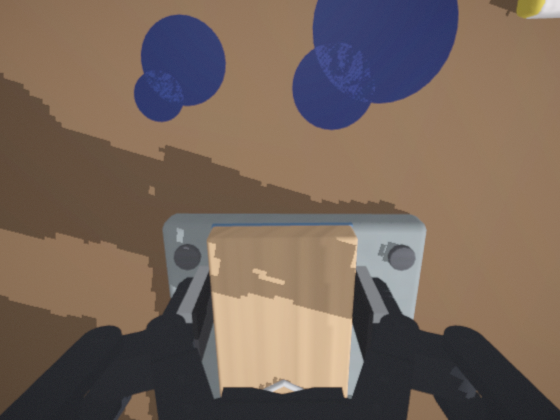

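The panel is over the bed, parallel to it. I'll lower it and push +x gently, feeling for the back stop.

```bash
python3 -m jog '[[0.4,0,0,-0.04,0,0,0],[0.4,0.12,0.025,-0.04,0,0,0],[0.4,0.24,0.05,-0.04,0,0,0],[0.4,0.24,0.05,-0.04,0,0,0]]'
for i in 1 ; do python3 -m jog '[[0.4,0.04,0.008,0,0,0,0],[0.4,0.04,0.008,0,0,0,0]]';done
python3 -m jog '[[0.4,0.04,0.008,0,0,0,0],[0.4,0.04,0.008,0,0,0,0]]'
```

```text
time: 11.3
ee_pos: [0.5204, -0.1383, 0.0163]
tcp_rot: [-90.0, 0.0, 101.7]
wrist_force: [0.8, 0.2, -1.1]
opening: 0.0595
time: 11.5
ee_pos: [0.5211, -0.1382, 0.0162]
tcp_rot: [-90.0, 0.0, 101.7]
wrist_force: [0.3, 0.5, -2.8]
opening: 0.0597
time: 11.7
ee_pos: [0.5221, -0.138, 0.0162]
tcp_rot: [-90.0, 0.0, 101.7]
wrist_force: [0.7, 0.2, -1.5]
opening: 0.0595
```

```bash
python3 -m jog '[[0.4,0,0,-0.04,0,0,0],[0.4,0,0,-0.04,0,0,0]]'
python3 -m jog '[[0.4,0.04,0.008,0,0,0,0],[0.4,0.04,0.008,0,0,0,0]]'
python3 -m jog '[[0.4,0.04,0.008,0,0,0,0],[0.4,0.04,0.008,0,0,0,0]]'
```

```text
time: 11.9
ee_pos: [0.5221, -0.138, 0.0158]
tcp_rot: [-90.0, 0.0, 101.7]
wrist_force: [-1.7, 0.1, 4.6]
opening: 0.0595
time: 12.1
ee_pos: [0.5227, -0.1379, 0.0158]
tcp_rot: [-90.0, 0.0, 101.7]
wrist_force: [-4.4, -0.9, 6.6]
opening: 0.0589
time: 12.3
ee_pos: [0.5228, -0.1379, 0.0157]
tcp_rot: [-89.9, 0.0, 101.7]
wrist_force: [-10.2, -1.4, 9.9]
opening: 0.059
```

```bash
python3 -m jog '[[0.4,0.03,0.006,0,0,0,0],[0.4,0.03,0.006,0,0,0,0]]'
```

```text
time: 12.5
ee_pos: [0.5228, -0.1379, 0.0157]
tcp_rot: [-89.8, 0.0, 101.7]
wrist_force: [-13.4, -2.2, 12.6]
opening: 0.0594
```

```bash
python3 -m jog '[[0.4,-0.07,-0.014,0.03,0,0,0],[0.4,-0.07,-0.014,0.03,0,0,0]]'
python3 -m jog '[[0.4,-0.016,0.08,0,0,0,0],[0.4,-0.032,0.16,0,0,0,0],[0.4,-0.032,0.16,0,0,0,0]]'
python3 -m jog '[[0.4,-0.008,0.04,0,0,0,0],[0.4,-0.008,0.04,0,0,0,0]]'
```

```text
time: 12.7
ee_pos: [0.5227, -0.1379, 0.0159]
tcp_rot: [-90.0, 0.0, 101.7]
wrist_force: [-1.2, 0.1, -0.3]
opening: 0.0592
time: 13.0
ee_pos: [0.5219, -0.1338, 0.0158]
tcp_rot: [-90.0, 0.0, 101.7]
wrist_force: [-2.5, -4.3, 0.3]
opening: 0.0591
time: 13.2
ee_pos: [0.5218, -0.1333, 0.0159]
tcp_rot: [-90.0, 0.1, 101.7]
wrist_force: [-2.4, -6.1, 0.2]
opening: 0.0591
```

```bash
python3 -m jog '[[0.4,-0.008,0.04,0,0,0,0],[0.4,-0.008,0.04,0,0,0,0]]'
```

```text
time: 13.4
ee_pos: [0.5217, -0.1331, 0.016]
tcp_rot: [-90.0, 0.2, 101.6]
wrist_force: [-2.5, -11.2, 0.2]
opening: 0.0593
```

```bash
python3 -m jog '[[0.4,0.045,-0.02,0,0,0,0],[0.4,0.045,-0.02,0,0,0,0]]'
python3 -m jog '[[0.4,0.02,0.004,-0.02,0,0,0],[0.4,0.02,0.004,-0.02,0,0,0]]'
```

```text
time: 13.6
ee_pos: [0.5219, -0.1332, 0.0158]
tcp_rot: [-89.9, 0.1, 101.7]
wrist_force: [-8.4, -8.1, 3.0]
opening: 0.0591
time: 13.8
ee_pos: [0.5219, -0.1332, 0.0158]
tcp_rot: [-89.8, 0.1, 101.6]
wrist_force: [-12.1, -9.0, 8.9]
opening: 0.059
```

```bash
python3 -m jog '[[0.4,-0.03,-0.025,0.02,0,0,0],[0.4,-0.03,-0.025,0.02,0,0,0]]'
python3 -m jog '[[0.25,0,0,0,0,0,0],[0.1,0,0,0,0,0,0],[0,0,0,0,0,0,0],[0,0,0,0,0,0,0]]'
python3 -m jog '[[0,0,0,0.8,0,0,0],[0,0,0,2,0,0,0],[0,-0.8,0,3.6,0,0,0],[0,-1.6,0,5,0,0,0],[0,-2.4,0.4,6.6,0,0,0]]'
python3 -m jog '[[0,-0.6,0,1.5,0,0,0],[0,-1.2,0,3,0,0,0],[0,-1.2,0,3.6,0,0,0],[0,-1.2,0,3.6,0,0,0]]'
python3 w.py w5 panel setter trigger_pad knob; python3 - <<'E'
from h import *
d=np.load('w5.npy');P,v,u=pts('wrist',d)
def rect(lo,hi):
    k=(P[:,2]>lo)&(P[:,2]<hi)&(P[:,0]>.44)&(P[:,0]<.74)&(P[:,1]>-.24)&(P[:,1]<.02)
    m=np.zeros(d.shape,np.uint8);m[v[k],u[k]]=1
    n,L,st,_=cv2.connectedComponentsWithStats(m);i=1+np.argmax(st[1:,4]);Q=P[k&(L[v,u]==i)]
    print(len(Q),np.median(Q[:,2]),cv2.minAreaRect((Q[:,:2]*1000).astype(np.float32)))
rect(.029,.0375);rect(.013,.024)
T=P[(P[:,2]>.0395)&(P[:,2]<.047)&(abs(P[:,0]-.6126)<.02)&(abs(P[:,1]+.113)<.02)];print(len(T),np.median(T,0) if len(T) else '')
E
```

```text
time: 14.0
ee_pos: [0.5219, -0.1334, 0.0158]
tcp_rot: [-89.9, 0.0, 101.7]
wrist_force: [-6.9, -5.7, 2.6]
opening: 0.0594
time: 14.4
ee_pos: [0.5229, -0.1325, 0.016]
tcp_rot: [-90.0, -0.0, 101.8]
wrist_force: [-1.1, -0.3, 0.4]
opening: 0.0857
time: 14.9
ee_pos: [0.4617, -0.123, 0.1819]
tcp_rot: [-90.0, -0.0, 101.7]
wrist_force: [0.5, 0.0, 0.0]
opening: 0.0854
time: 15.3
ee_pos: [0.4333, -0.1229, 0.2735]
tcp_rot: [-90.2, 0.1, 101.7]
wrist_force: [-1.0, -0.2, 0.0]
opening: 0.0851
[ 0.4333 -0.1229  0.2735] [-90.25   0.12 101.74]
panel 0.91 [259. 260.] 4964 [ 0.5508 -0.127   0.0306] [ 0.486 -0.169  0.013] [ 0.644 -0.08   0.059]
  rect [ 565.1 -124.2] [150.6  59.5] 11.9
panel 0.69 [ 50. 253.] 6395 [ 0.3184 -0.1787  0.0137] [ 0.259 -0.217 -0.003] [ 0.38  -0.142  0.025]
  rect [ 317.7 -180.2] [ 60.4 120.4] 82.3
setter 0.88 [315. 259.] 10763 [ 0.5979 -0.1161  0.0145] [ 0.423 -0.204 -0.006] [ 0.718 -0.036  0.343]
  rect [ 594.9 -116.9] [228.2 119.4] 11.5
trigger_pad 0.65 [335. 206.] 769 [ 0.6193 -0.1699  0.0938] [ 0.608 -0.214 -0.007] [ 0.717 -0.124  0.116]
  rect [ 622.3 -167.5] [18.  76.6] 9.2
trigger_pad 0.53 [338. 258.] 440 [ 0.6058 -0.1148  0.0957] [ 0.598 -0.126  0.072] [ 0.642 -0.099  0.117]
  rect [ 607.5 -114.4] [18.6 22.8] 5.8
knob 0.62 [337. 258.] 429 [ 0.6056 -0.1146  0.0962] [ 0.598 -0.126  0.072] [ 0.642 -0.1    0.117]
  rect [ 607.6 -114.5] [19.1 22.6] 8.4
3377 0.029787068113929976 ((563.3939819335938, -124.06028747558594), (148.38426208496094, 59.208709716796875), 11.858743667602539)
3834 0.013927929543546325 ((576.7240600585938, -120.52291870117188), (191.6510467529297, 117.140380859375), 11.388853073120117)
0
```

View pics/w5.png

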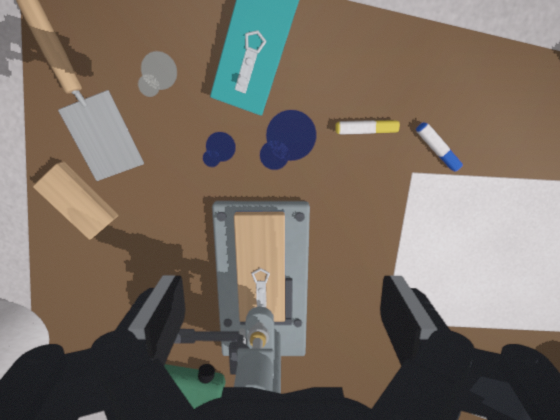

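The panel looks home: 30.7 mm ahead of the base centre (32 expected), lateral −1.1 mm, yaw 11.9° against 11.5–11.7°. Both stops were also felt. Knob next, using an axis of about (0.612, −0.1143).

```bash
python3 -m jog '[[0,1.5,0.07,0,0,0,0],[0,3,0.14,0,0,0,0],[0,4.5,0.2,0,0,0,0],[0,6,0.27,0,0,0,0],[0,7.15,0.34,0,0,0,0]]'
python3 -m jog '[[0,0,0,0,0,0,0],[0,0,0,0,0,0,0]]'
python3 - <<'E'
from h import *
o=bot.get_obs();print((np.array([.612,-.1143,.197])-o['ee_pos'])/.025)
E
```

```text
time: 16.05
ee_pos: [0.6131, -0.114, 0.2687]
tcp_rot: [-89.9, -0.1, 101.8]
wrist_force: [-0.1, 0.0, 0.9]
opening: 0.0853
time: 16.25
ee_pos: [0.6115, -0.1141, 0.2688]
tcp_rot: [-89.8, -0.1, 101.8]
wrist_force: [-0.5, 0.6, 0.9]
opening: 0.0854
[ 0.01930842 -0.00719988 -2.87265756]
```

```bash
python3 -m jog '[[0,0,0,-0.7,0,0,0],[0,0,0,-1.4,0,0,0],[0,0,0,-2.1,0,0,0],[0,0,0,-2.6,0,0,0],[0,0,0,-2.87,0,0,0]]'
python3 -m jog '[[0.4,0,0,0,0,0,0],[0.58,0,0,0,0,0,0],[0.62,0,0,0,0,0,0],[0.66,0,0,0,0,0,0],[0.7,0,0,0,0,0,0]]' 25
python3 -m jog '[[0.8,0,0,0,0,0,0],[0.8,0,0,0,0,0,0]]'
```

```text
time: 16.75
ee_pos: [0.6105, -0.1143, 0.1984]
tcp_rot: [-89.9, -0.0, 101.7]
wrist_force: [0.1, -0.3, -0.1]
opening: 0.0852
time: 17.25
ee_pos: [0.6116, -0.1141, 0.1996]
tcp_rot: [-90.0, -0.0, 101.7]
wrist_force: [-0.8, 2.1, 1.2]
opening: 0.0263
time: 17.45
ee_pos: [0.6116, -0.1141, 0.1994]
tcp_rot: [-90.0, -0.0, 101.7]
wrist_force: [0.5, 2.2, 1.3]
opening: 0.0261
```

```bash
python3 -m jog '[[0.8,0,0,0,0,0,0],[0.8,0,0,0.15,0,0,0],[0.8,0,0,0.3,0,0,0],[0.8,0,0,0.45,0,0,0],[0.8,0,0,0.45,0,0,0]]' 70
python3 -m jog '[[0.8,0,0,0.1,0,0,0],[0.8,0,0,0.2,0,0,0],[0.8,0,0,0.3,0,0,0],[0.8,0,0,0.3,0,0,0]]'
python3 -m jog '[[0.8,0,0,0.03,0,0,0],[0.8,0,0,0.03,0,0,0]]'
```

```text
time: 17.95
ee_pos: [0.6116, -0.1142, 0.2106]
tcp_rot: [-90.0, -0.0, 101.7]
wrist_force: [4.0, 3.9, -4.7]
opening: 0.0251
time: 18.35
ee_pos: [0.6115, -0.1141, 0.2168]
tcp_rot: [-89.9, -0.0, 101.7]
wrist_force: [4.4, 3.0, -9.0]
opening: 0.0252
time: 18.55
ee_pos: [0.6115, -0.1141, 0.217]
tcp_rot: [-89.9, -0.1, 101.7]
wrist_force: [5.7, 3.7, -11.5]
opening: 0.0258
```

```bash
for i in 1; do python3 -m jog '[[0.8,0,0,0.04,0,0,0],[0.8,0,0,0.04,0,0,0]]'; python3 -m jog '[[0.8,0,0,0.04,0,0,0],[0.8,0,0,0.04,0,0,0]]'; python3 -m jog '[[0.8,0,0,0.04,0,0,0],[0.8,0,0,0.04,0,0,0]]'; done | grep -E 'ee|wrist'
```

```text
ee_pos: [0.6114, -0.1141, 0.2174]
wrist_force: [5.5, 4.3, -15.3]
ee_pos: [0.6114, -0.1141, 0.2182]
wrist_force: [6.8, 3.6, -15.4]
ee_pos: [0.6114, -0.1141, 0.2191]
wrist_force: [5.8, 3.2, -15.9]
```

```bash
for i in 1; do python3 -m jog '[[0.8,0,0,0.04,0,0,0],[0.8,0,0,0.04,0,0,0]]'; python3 -m jog '[[0.8,0,0,0.04,0,0,0],[0.8,0,0,0.04,0,0,0]]'; done | grep -E 'ee|wrist'
```

```text
ee_pos: [0.6114, -0.1141, 0.2199]
wrist_force: [7.0, 3.8, -17.3]
ee_pos: [0.6114, -0.1141, 0.2208]
wrist_force: [7.1, 2.6, -16.7]
```

```bash
for i in 1; do python3 -m jog '[[0.8,0,0,0.04,0,0,0],[0.8,0,0,0.04,0,0,0]]'; python3 -m jog '[[0.8,0,0,0.04,0,0,0],[0.8,0,0,0.04,0,0,0]]'; done | grep -E 'ee|wrist'
```

```text
ee_pos: [0.6114, -0.1141, 0.2216]
wrist_force: [6.5, 3.6, -18.8]
ee_pos: [0.6114, -0.1141, 0.2234]
wrist_force: [6.2, 3.7, -14.7]
```

```bash
for i in 1; do python3 -m jog '[[0.8,0,0,0.04,0,0,0],[0.8,0,0,0.04,0,0,0]]'; python3 -m jog '[[0.8,0,0,0.04,0,0,0],[0.8,0,0,0.04,0,0,0]]'; done | grep -E 'ee|wrist'
```

```text
ee_pos: [0.6114, -0.1141, 0.2244]
wrist_force: [6.5, 3.4, -14.7]
ee_pos: [0.6115, -0.1141, 0.2253]
wrist_force: [5.5, 3.9, -16.0]
```

```bash
for i in 1; do python3 -m jog '[[0.8,0,0,0.04,0,0,0],[0.8,0,0,0.04,0,0,0]]'; done | grep -E 'ee|wrist'
```

```text
ee_pos: [0.6114, -0.1141, 0.2263]
wrist_force: [6.2, 3.9, -16.1]
```

The pull dropped from 18.8 to 14.7 N and the hand jumped up at z≈0.223, which is the catch. I'll ease down to check.

```bash
for i in 1; do python3 -m jog '[[0.8,0,0,-0.06,0,0,0],[0.8,0,0,-0.12,0,0,0],[0.8,0,0,-0.12,0,0,0]]'; python3 -m jog '[[0.8,0,0,-0.06,0,0,0],[0.8,0,0,-0.06,0,0,0]]'; done | grep -E 'ee|wrist'
```

```text
ee_pos: [0.6115, -0.1141, 0.2242]
wrist_force: [5.2, 4.3, -9.7]
ee_pos: [0.6115, -0.1141, 0.2229]
wrist_force: [5.0, 3.7, -9.9]
```

```bash
for i in 1; do python3 -m jog '[[0.8,0,0,-0.04,0,0,0],[0.8,0,0,-0.04,0,0,0]]'; python3 -m jog '[[0.8,0,0,-0.04,0,0,0],[0.8,0,0,-0.04,0,0,0]]';  python3 -m jog '[[0.8,0,0,-0.04,0,0,0],[0.8,0,0,-0.04,0,0,0]]'; done | grep -E 'ee|wrist'
```

```text
ee_pos: [0.6115, -0.1141, 0.222]
wrist_force: [4.6, 3.4, -8.8]
ee_pos: [0.6115, -0.1141, 0.2205]
wrist_force: [5.4, 3.9, -12.0]
ee_pos: [0.6115, -0.1141, 0.2196]
wrist_force: [4.6, 4.5, -11.5]
```

It followed the hand down, so it hasn't caught. I'll draw further.

```bash
for i in 1; do python3 -m jog '[[0.8,0,0,0.08,0,0,0],[0.8,0,0,0.16,0,0,0],[0.8,0,0,0.16,0,0,0]]'; python3 -m jog '[[0.8,0,0,0.06,0,0,0],[0.8,0,0,0.1,0,0,0],[0.8,0,0,0.1,0,0,0]]'; python3 -m jog '[[0.8,0,0,0.03,0,0,0],[0.8,0,0,0.03,0,0,0]]'; done | grep -E 'ee|wrist'
```

```text
ee_pos: [0.6115, -0.1141, 0.2231]
wrist_force: [5.4, 3.6, -13.8]
ee_pos: [0.6114, -0.1141, 0.2254]
wrist_force: [5.1, 3.3, -14.0]
ee_pos: [0.6114, -0.1141, 0.226]
wrist_force: [5.4, 3.9, -15.4]
```

```bash
for i in 1; do python3 -m jog '[[0.8,0,0,0.03,0,0,0],[0.8,0,0,0.03,0,0,0]]';  python3 -m jog '[[0.8,0,0,0.03,0,0,0],[0.8,0,0,0.03,0,0,0]]'; done | grep -E 'ee|wrist'
```

```text
ee_pos: [0.6114, -0.1141, 0.2266]
wrist_force: [6.8, 3.2, -16.0]
ee_pos: [0.6114, -0.1141, 0.2273]
wrist_force: [6.8, 3.1, -16.1]
```

```bash
for i in 1; do python3 -m jog '[[0.8,0,0,0.04,0,0,0],[0.8,0,0,0.04,0,0,0]]';  python3 -m jog '[[0.8,0,0,0.04,0,0,0],[0.8,0,0,0.04,0,0,0]]'; done | grep -E 'ee|wrist'
```

```text
ee_pos: [0.6114, -0.1141, 0.2283]
wrist_force: [6.6, 2.9, -15.6]
ee_pos: [0.6114, -0.1141, 0.2292]
wrist_force: [6.8, 4.5, -16.7]
```

```bash
for i in 1; do python3 -m jog '[[0.8,0,0,0.04,0,0,0],[0.8,0,0,0.04,0,0,0]]';  python3 -m jog '[[0.8,0,0,0.04,0,0,0],[0.8,0,0,0.04,0,0,0]]'; done | grep -E 'ee|wrist'
```

```text
ee_pos: [0.6114, -0.1141, 0.2302]
wrist_force: [6.2, 3.8, -17.0]
ee_pos: [0.6115, -0.1141, 0.2312]
wrist_force: [6.8, 4.0, -17.5]
```

```bash
cat > pad.py <<'E'
from h import *
for c in['top','side','wrist']:
    im,d=bot.camera(c)
    if c!='wrist':save(im,'p_'+c+'.png')
    else: save(im,'p_wrist.png')
    P,v,u=pts(c,d)
    e=np.array([.9792,.2028]);f=np.array([-.2028,.9792]);q=P[:,:2]-[.612,-.1145]
    x,y=q@e,q@f
    k=(abs(x)<.007)&(y>-.094)&(y<-.076)&(P[:,2]>.06)&(P[:,2]<.14)
    print(c,k.sum(),np.percentile(P[k,2],[10,50,90]).round(4) if k.any() else '', 'n below',((abs(x)<.007)&(y>-.094)&(y<-.076)&(P[:,2]<.06)).sum())
    k=(x<-.03)&(x>-.12)&(abs(y)<.025)&(P[:,2]>.027)&(P[:,2]<.06)
    if k.any(): print('  panel top',k.sum(),np.median(P[k,2]))
E
python3 pad.py
```

```text
top 0  n below 0
side 10 [0.0835 0.088  0.0898] n below 12
  panel top 257 0.03437638960317484
wrist 314 [0.0883 0.0897 0.0909] n below 197
  panel top 5295 0.03453581531148589
```

The trigger pad reads 0.0897, a dip of about 9 mm from 0.099. The sear is still pushed aside, so the catch lies further up.

```bash
for i in 1; do python3 -m jog '[[0.8,0,0,0.03,0,0,0],[0.8,0,0,0.03,0,0,0]]';  python3 -m jog '[[0.8,0,0,0.03,0,0,0],[0.8,0,0,0.03,0,0,0]]'; done | grep -E 'ee|wrist'; python3 pad.py | grep wrist
```

```text
ee_pos: [0.6114, -0.1141, 0.2318]
wrist_force: [6.5, 3.0, -18.1]
ee_pos: [0.6114, -0.1141, 0.2324]
wrist_force: [6.8, 3.6, -18.8]
wrist 312 [0.0888 0.09   0.0915] n below 200
```

```bash
for i in 1; do python3 -m jog '[[0.8,0,0,0.03,0,0,0],[0.8,0,0,0.03,0,0,0]]';  python3 -m jog '[[0.8,0,0,0.03,0,0,0],[0.8,0,0,0.03,0,0,0]]'; done | grep -E 'ee|wrist'; python3 pad.py | grep wrist
```

```text
ee_pos: [0.6114, -0.1141, 0.2332]
wrist_force: [6.3, 4.0, -17.9]
ee_pos: [0.6114, -0.1141, 0.2339]
wrist_force: [6.4, 2.9, -17.9]
wrist 347 [0.0986 0.0995 0.1003] n below 206
```

The pad snapped back to 0.0995, so it has caught. I'll ease down to verify.

```bash
for i in 1; do python3 -m jog '[[0.8,0,0,-0.04,0,0,0],[0.8,0,0,-0.08,0,0,0],[0.8,0,0,-0.08,0,0,0]]';  python3 -m jog '[[0.8,0,0,-0.04,0,0,0],[0.8,0,0,-0.04,0,0,0]]'; done | grep -E 'ee|wrist'; python3 pad.py | grep wrist
```

```text
ee_pos: [0.6115, -0.1141, 0.2332]
wrist_force: [5.5, 3.5, -11.9]
ee_pos: [0.6115, -0.1141, 0.233]
wrist_force: [4.0, 3.4, -6.8]
wrist 348 [0.0987 0.0996 0.1004] n below 196
```

```bash
python3 -m jog '[[0.8,0,0,-0.03,0,0,0],[0.8,0,0,-0.05,0,0,0],[0.8,0,0,-0.05,0,0,0]]'|grep -E 'ee|wrist'
python3 -m jog '[[0.5,0,0,0,0,0,0],[0,0,0,0,0,0,0],[0,0,0,0,0,0,0],[0,0,0,0,0,0,0]]'
python3 -m jog '[[0,0,0,0.8,0,0,0],[0,0,0,1.6,0,0,0],[0,0,0,2.4,0,0,0],[0,0,0,2.4,0,0,0]]'; python3 pad.py
```

```text
ee_pos: [0.6115, -0.1141, 0.2328]
wrist_force: [3.0, 4.8, -1.7]
time: 26.25
ee_pos: [0.6113, -0.1146, 0.2329]
tcp_rot: [-90.0, 0.0, 101.7]
wrist_force: [1.1, 0.4, 0.2]
opening: 0.0813
time: 26.65
ee_pos: [0.6119, -0.1145, 0.2956]
tcp_rot: [-90.2, 0.1, 101.7]
wrist_force: [0.2, -0.5, 0.3]
opening: 0.0854
top 0  n below 0
side 12 [0.0968 0.0983 0.1018] n below 16
  panel top 260 0.034461105791311356
wrist 242 [0.0979 0.0988 0.0997] n below 152
  panel top 3818 0.033933230159743755
```

```bash
python3 -m jog '[[0,-1.5,0,0,0,0,0],[0,-3,0,0,0,0,0],[0,-4.5,-0.4,0,0,0,0],[0,-6,-0.4,0,0,0,0],[0,-6.6,-0.4,0,0,0,0]]'>/dev/null
python3 -m jog '[[0,0,0,0,0,0,0],[0,0,0,0,0,0,0]]'|grep ee
python3 w.py w6 panel; python3 - <<'E'
from h import *
d=np.load('w6.npy');P,v,u=pts('wrist',d)
e=np.array([.9792,.2028]);f=np.array([-.2028,.9792]);q=P[:,:2]-[.612,-.1145];x,y=q@e,q@f
k=(x<.06)&(x>-.14)&(abs(y)<.07)&(P[:,2]>.0285)&(P[:,2]<.0375)&(y<.029)
Q=P[k];print(np.median(Q[:,2]),cv2.minAreaRect((Q[:,:2]*1000).astype(np.float32)))
k=(y<-.06)&(y>-.11)&(abs(x)<.03)&(P[:,2]>.085)&(P[:,2]<.115);print('pad',k.sum(),np.median(P[k,2]),x[k].min(),x[k].max(),y[k].min(),y[k].max())
k=(abs(x)<.03)&(abs(y)<.03)&(P[:,2]>.19);print('knob top',k.sum(),P[k,2].max() if k.any() else'')
E
```

```text
ee_pos: [0.4466, -0.1243, 0.2921]
[ 0.4466 -0.1243  0.2921] [-89.99  -0.   101.72]
panel 0.88 [ 49. 258.] 5512 [ 0.3252 -0.1795  0.0165] [ 0.272 -0.218 -0.   ] [ 0.383 -0.144  0.028]
  rect [ 323.5 -181. ] [ 60.  112.5] 82.3
panel 0.65 [248. 264.] 4634 [ 0.5535 -0.1272  0.0343] [ 0.488 -0.167  0.016] [ 0.654 -0.08   0.065]
  rect [ 567.2 -124.3] [151.3  59.7] 12.0
0.03427813047002917 ((581.0529174804688, -122.09378051757812), (179.2974395751953, 59.65073013305664), 11.408538818359375)
pad 330 0.09891789900101162 -0.008850837962113021 0.009776668756132215 -0.09204930254264926 -0.060046145875398735
knob top 118 0.20201941372839216
```

View pics/w6.png

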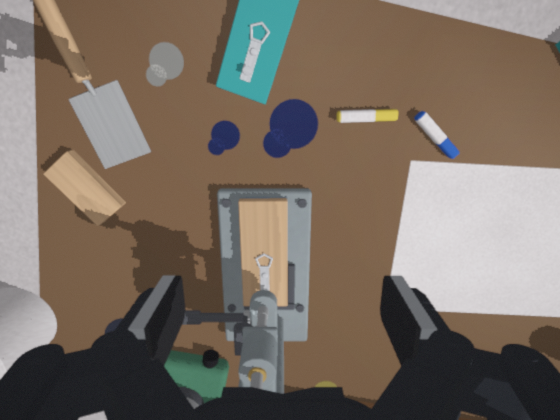

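The panel is unmoved, and the pad is at setter x≈0, z 0.099 as expected. Moving over the pad with shut fingers.

```bash
python3 -m jog '[[1,0.5,-1,0,0,0,0],[1,1.5,-2.2,0,0,0,0],[1,3,-2.94,0,0,0,0],[1,4.5,-2.94,0,0,0,0],[1,6,-2.94,0,0,0,0]]' 20 >/dev/null
python3 -m jog '[[1,0.8,0,0,0,0,0],[1,1.3,0,0,0,0,0],[1,1.3,0,0,0,0,0],[1,1.3,0,0,0,0,0]]'
python3 - <<'E'
from h import *
o=bot.get_obs();print((np.array([.6292,-.1977,.110])-o['ee_pos'])/.025)
E
```

```text
time: 28.5
ee_pos: [0.6292, -0.1977, 0.2914]
tcp_rot: [-89.9, -0.0, 101.8]
wrist_force: [0.1, -0.5, -0.3]
opening: 0.0001
[-1.55438150e-03 -8.90818277e-04 -7.25473169e+00]
```

```bash
(python3 -m jog '[[1,0,0,-1.6,0,0,0],[1,0,0,-3.2,0,0,0],[1,0,0,-4.8,0,0,0],[1,0,0,-6.2,0,0,0],[1,0,0,-7.2,0,0,0]]' 
python3 -m jog '[[1,0,0,-0.1,0,0,0],[1,0,0,-0.3,0,0,0],[1,0,0,-0.3,0,0,0]]'
python3 -m jog '[[1,0,0,-0.08,0,0,0],[1,0,0,-0.16,0,0,0],[1,0,0,-0.16,0,0,0]]')|grep -E 'ee|wrist'
```

```text
ee_pos: [0.6273, -0.1976, 0.1104]
wrist_force: [0.7, 0.6, 0.4]
ee_pos: [0.6292, -0.198, 0.1066]
wrist_force: [-0.8, -0.2, 1.1]
ee_pos: [0.6291, -0.1978, 0.1015]
wrist_force: [0.0, -0.8, -0.8]
```

```bash
(python3 -m jog '[[1,0,0,-0.08,0,0,0],[1,0,0,-0.16,0,0,0],[1,0,0,-0.16,0,0,0]]')|grep -E 'ee|wrist'
```

```text
ee_pos: [0.6292, -0.1979, 0.098]
wrist_force: [-0.6, 0.5, 5.5]
```

```bash
(python3 -m jog '[[1,0,0,-0.08,0,0,0],[1,0,0,-0.16,0,0,0],[1,0,0,-0.16,0,0,0]]';python3 -m jog '[[1,0,0,-0.08,0,0,0],[1,0,0,-0.08,0,0,0]]')|grep -E 'ee|wrist'
```

```text
ee_pos: [0.6292, -0.1979, 0.0943]
wrist_force: [-1.7, 0.4, 6.3]
ee_pos: [0.6292, -0.1978, 0.0922]
wrist_force: [-1.2, 0.1, 6.0]
```

```bash
(python3 -m jog '[[1,0,0,-0.08,0,0,0],[1,0,0,-0.08,0,0,0]]';python3 -m jog '[[1,0,0,-0.08,0,0,0],[1,0,0,-0.08,0,0,0]]')|grep -E 'ee|wrist'
```

```text
ee_pos: [0.6291, -0.1977, 0.0891]
wrist_force: [1.6, 0.6, 1.8]
ee_pos: [0.629, -0.1977, 0.0869]
wrist_force: [0.4, 0.0, 2.4]
```

```bash
(python3 -m jog '[[1,0,0,-0.06,0,0,0],[1,0,0,-0.06,0,0,0]]')|grep -E 'ee|wrist'
```

```text
ee_pos: [0.6289, -0.1977, 0.0855]
wrist_force: [1.5, 1.0, 2.1]
```

The force fell from 6 to 2 N at about 9 mm, so it has fired. Retreat and check.

```bash
python3 -m jog '[[1,0,0,1,0,0,0],[1,0,0,2.6,0,0,0],[1,0,0,4.2,0,0,0],[1,0,0,5.8,0,0,0],[1,0,0,7.4,0,0,0]]' >/dev/null
python3 -m jog '[[1,-1.2,0.2,1,0,0,0],[1,-2.8,0.5,1,0,0,0],[1,-4.4,0.8,1,0,0,0],[1,-6,1.5,1,0,0,0],[1,-7.5,2.5,1,0,0,0]]' >/dev/null
python3 -m jog '[[1,0,0.5,0,0,0,0],[1,0,0.5,0,0,0,0],[1,0,0.5,0,0,0,0]]'
python3 w.py w7 panel; python3 - <<'E'
from h import *
d=np.load('w7.npy');P,v,u=pts('wrist',d)
e=np.array([.9792,.2028]);f=np.array([-.2028,.9792]);q=P[:,:2]-[.612,-.1145];x,y=q@e,q@f
k=(abs(x)<.03)&(abs(y)<.03)&(P[:,2]>.183);print('knob',k.sum(),P[k,2].max() if k.any() else'')
k=(x>-.02)&(x<.02)&(abs(y)<.02)&(P[:,2]<.06)&(P[:,2]>.036);print('tack/foot',k.sum(),P[k].round(4)[:20])
for c in['top','side']:
    im,dd=bot.camera(c);P,v,u=pts(c,dd);q=P[:,:2]-[.612,-.1145];x,y=q@e,q@f
    k=(abs(x)<.016)&(abs(y)<.016)&(P[:,2]>.19);print(c,k.sum(),np.percentile(P[k,2],[90,98]) if k.any() else'')
E
python3 - <<'E'
import cv2
a=cv2.imread('pics/w7.png');cv2.imwrite('pics/w7c.png',cv2.resize(a[150:400,180:360],None,fx=3,fy=2.4,interpolation=2))
E
```

```text
time: 32.3
ee_pos: [0.442, -0.123, 0.2955]
tcp_rot: [-90.0, 0.0, 101.8]
wrist_force: [-0.1, -1.0, -0.3]
opening: 0.0001
[ 0.442  -0.123   0.2955] [-9.0000e+01  2.0000e-02  1.0177e+02]
panel 0.96 [237. 257.] 3464 [ 0.5353 -0.1348  0.0339] [ 0.436 -0.169  0.015] [ 0.644 -0.096  0.316]
  rect [ 565.6 -125.2] [149.   59.3] 11.8
panel 0.9 [ 50. 254.] 5694 [ 0.3218 -0.1795  0.0163] [ 0.265 -0.218 -0.001] [ 0.382 -0.143  0.027]
  rect [ 320.2 -180.9] [ 60.2 118.4] 82.3
knob 0 
tack/foot 0 []
top 55 [0.23416537 0.2360198 ]
side 83 [0.23305132 0.2352178 ]
```

View pics/w7.png

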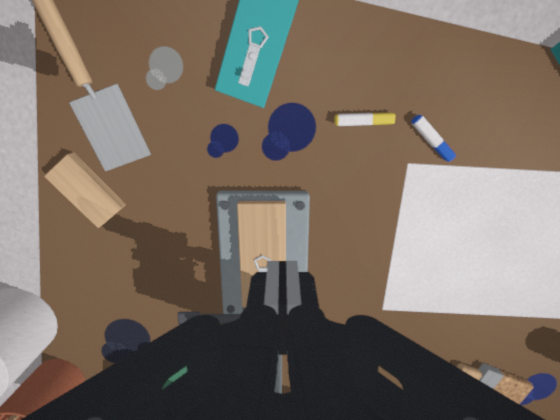

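The knob is back at rest height (top about 0.234) and the panel is unmoved. The tack head is hidden, so I'll take one tilted look under the arm.

```bash
python3 -m jog '[[1,-0.5,0,-0.8,0,-1.6,0],[1,-1,-0.2,-1.6,0,-3.2,0],[1,-1.6,-0.4,-2.4,0,-4.8,0],[1,-2,-0.5,-3.2,0,-6.4,0],[1,-2.4,-0.6,-3.2,0,-8,0]]' >/dev/null
python3 -m jog '[[1,0,0,0,0,0,0],[1,0,0,0,0,0,0]]'
python3 w.py w8 panel tack_head; python3 - <<'E'
from h import *
d=np.load('w8.npy');P,v,u=pts('wrist',d)
e=np.array([.9792,.2028]);f=np.array([-.2028,.9792]);q=P[:,:2]-[.612,-.1145];x,y=q@e,q@f
k=(x>-.11)&(x<-.08)&(abs(y)<.02)&(P[:,2]<.06);print('panel top',k.sum(),np.median(P[k,2]))
k=(x>-.012)&(x<.012)&(abs(y)<.012)&(P[:,2]<.06)&(P[:,2]>.025);print('tack',k.sum(),np.percentile(P[k,2],[5,25,50,75,95]).round(4) if k.any() else'', u[k].mean(),v[k].mean())
a=cv2.imread('pics/w8.png');r,c=int(v[k].mean()),int(u[k].mean());cv2.imwrite('pics/w8c.png',cv2.resize(a[max(0,r-60):r+60,max(0,c-80):c+80],None,fx=5,fy=5,interpolation=2))
E
```

```text
time: 33.2
ee_pos: [0.3881, -0.1455, 0.2176]
tcp_rot: [-125.9, 6.6, 99.6]
wrist_force: [0.4, -0.2, 0.8]
opening: -0.0001
[ 0.3881 -0.1455  0.2176] [-125.91    6.56   99.55]
panel 0.94 [ 12. 278.] 1866 [ 0.3706 -0.1786  0.0193] [ 0.356 -0.217  0.003] [ 0.383 -0.155  0.023]
  rect [ 367.3 -186.5] [60.2 27.3] 85.0
panel 0.88 [182. 293.] 4604 [ 0.5414 -0.1275  0.0378] [ 0.488 -0.17   0.02 ] [ 0.663 -0.077  0.055]
  rect [ 568.2 -123.5] [151.9  59.9] 12.1
panel top 685 0.03813007293858725
tack 229 [0.0379 0.0386 0.0398 0.0426 0.0577] 293.1965065502183 220.75982532751092
```

View pics/w8c.png

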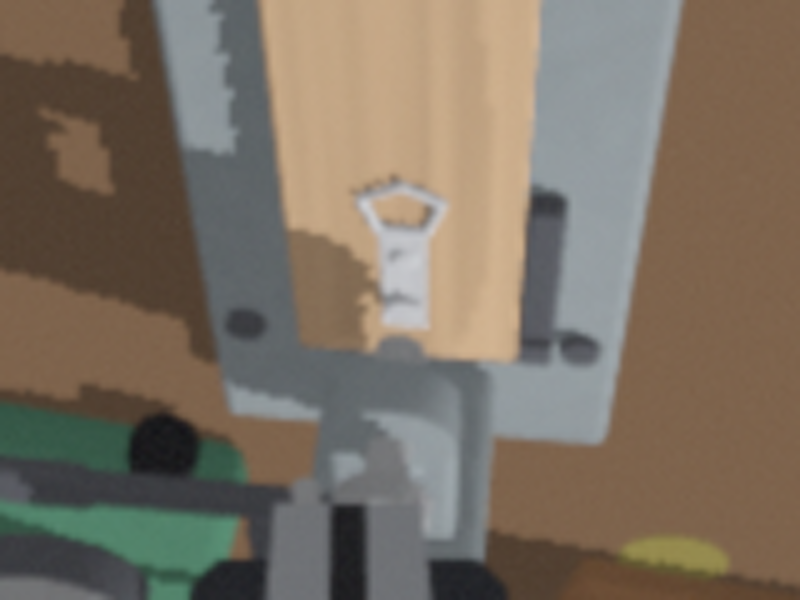

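```bash
python3 - <<'E'
from h import *
d=np.load('w8.npy');P,v,u=pts('wrist',d)
e=np.array([.9792,.2028]);f=np.array([-.2028,.9792]);q=P[:,:2]-[.612,-.1145];x,y=q@e,q@f
for a in range(-26,16,3):
    k=(x>a/1e3)&(x<(a+3)/1e3)&(abs(y)<.005)&(P[:,2]<.12)
    if k.any():print(a,k.sum(),np.percentile(P[k,2],[10,50,90]).round(4),(v[k].min(),v[k].max()))
E
```

```text
-26 10 [0.0395 0.0398 0.0403] (np.int64(208), np.int64(209))
-23 17 [0.0393 0.0401 0.0416] (np.int64(209), np.int64(212))
-20 12 [0.0401 0.0414 0.0423] (np.int64(211), np.int64(213))
-17 34 [0.0489 0.0736 0.0793] (np.int64(212), np.int64(241))
-14 74 [0.0667 0.0753 0.0822] (np.int64(214), np.int64(243))
-11 61 [0.0402 0.0979 0.1026] (np.int64(215), np.int64(260))
-8 31 [0.0396 0.083  0.1016] (np.int64(216), np.int64(260))
-5 85 [0.0405 0.06   0.0894] (np.int64(217), np.int64(254))
-2 38 [0.0417 0.0827 0.0906] (np.int64(219), np.int64(254))
1 17 [0.0417 0.0429 0.0841] (np.int64(220), np.int64(253))
4 7 [0.0427 0.0429 0.0591] (np.int64(223), np.int64(250))
7 1 [0.0406 0.0406 0.0406] (np.int64(223), np.int64(223))
10 5 [0.0398 0.0402 0.0405] (np.int64(224), np.int64(225))
13 2 [0.0389 0.0392 0.0396] (np.int64(225), np.int64(225))
```

The head stands about 4.5 mm above the panel top (home = 4.5, standing = 9.5), so the tack is home. Handing in.

```bash
python3 -c "
from workcell import bot
o=bot.get_obs();print(o['time'],o['wrist_force'],abs(o['qd']).max());print(bot.job_done())"
```

```text
33.35 [-0.0147152   0.24454468 -0.4748456 ] 0.5952776567223791
the job is handed in; nothing more can be done
None
```

The panel is home against both stops and the tack is driven fully in. I handed the job in at 33.4 s with the arm clear of everything; no verdict was reported.

- **Panel:** I felt both stops when sliding it in, with wrist readings up to about 13 N on each axis. After firing, its yaw was 11.8–12.1° against the setter's 11.5–11.7°. Its position agrees with the expected one to about 1–2 mm, which is as close as the cameras measure.
- **Striker:** It caught at about 34 mm of draw, when the trigger pad sprang back from z = 0.090 to 0.0995. Easing down let the pull fall away with the knob staying up, so I released it. The pull peaked at about 19 N, with no sign of reaching the hard end.
- **Firing:** The trigger tripped after about 9 mm at about 6 N. The knob then read at its rest height.
- **Tack:** In the last tilted view its head stood about 4.5 mm above the panel's top, which is the home value (standing would be 9.5 mm). It was partly hidden by the lower arm.

Two things went wrong on the way and were put right:
- **First grasp:** The first attempt closed on top of the panel at about 25 N and shifted it roughly 3 mm on the table. I opened, looked again and regrasped it properly.
- **False catch:** A drop in pull at about 23 mm looked like the catch, but the striker followed the hand down, so I drew it further.

I touched none of the other things on the table, but I checked that only in the pictures and did not measure their positions.

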